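Put the deburring tool away and click the printer's kit drawer home

TASK

Tidy up beside the 3D printer: take the blue deburring tool out of its white stand and drop it upright into the white square well in the open orange-fronted kit drawer. Then push the drawer in until its catch clicks and it is seated, gently, never pressing on it with more than 30 N, and leave everything else where it is.

Things in the scene. Friction and masses are not known exactly. Their poses are not given: they have to be found in the camera images.
- cabinet: Fixed grey cabinet, 200 mm deep (x), 172 wide (y), 150 high, walls 8 mm. Origin: centre of its underside; x points away from the robot, into the cabinet; the open front is the plane x = -100 mm. One deep drawer slides in it along x. A spring catch stands on its top near the front, 66 mm left (+y) of the middle, up to 20 mm above the top.
- kit_drawer (a joint): Drawer opening, m, about 2 N friction. 0: face level with the cabinet's front plane; grows towards the robot. Starts 0.10 to 0.12. Seats at 0.001 to 0.040, as the catch happens to be set: no listed pose tells, feel for it. From 20 mm before the seat the catch resists, 9 to 13 N in all; over the hump (12 mm before) it is drawn in onto a solid stop, where pushing on only raises the force.
- catch_pin (a joint): Lift of the catch's spring pin, m: about 0.006 riding on the open drawer's rail, 0.009 on the hump, 0 (dropped) when the drawer is seated. Seen from outside: a black button on the cabinet's top whose red neck shows while the drawer is not home, and which sits right down when it is.
- drawer_face (a point): Point on the outer face of the drawer's orange front, on its middle line, 92 mm above the table. Axes as the cabinet's; moves with the drawer. The front is 150 mm wide, 12 thick, from 12 to 115 mm above the table, bare above 48 mm; from 36 to 48 mm a dark pull bar 82 mm wide stands out 27 mm.
- well_mouth (a point): Centre of the mouth of the white square well in the drawer, 84 mm above the table, 62 mm behind the face, 15 mm right of the middle. Axes as the cabinet's. Inside 25 x 25 mm, walls 4, depth 66 (floor 18 mm above the table). Drawer side walls are lower, but the catch rail 66 mm left of the middle reaches 109 mm. A tool standing in the well passes 14 mm under the cabinet's roof.
- deburrer: Loose blue round tool with a steel band, 18 mm in diameter, 110 mm long, about 50 g, tapered at its foot. Origin: centre of its foot; its z axis points along it to the top. It stands upright in the stand, foot 10 mm above the table, 70 mm of it above the block.
- stand: Fixed white block 80 x 80 x 50 mm with a 21 mm hole, 40 mm deep, in the middle of its top. Origin: centre of its underside.
- shroud: Bystander: loose black round printed fan shroud, 114 mm across, 58 mm high. Origin: centre of its underside. Leave alone.
- cutters: Bystander: loose flush cutters with light-blue handles lying flat, 140 mm long, 12 mm high. Origin near the pivot, on the table. Leave alone.
- glue: Bystander: loose white glue bottle with orange cap, 38 mm in diameter, 105 mm tall. Origin: centre of its underside. Leave alone.
There are look-alikes about, which are no part of the job. Of the things shaped like the deburrer, the blue one is meant.

How it is judged (in metres and radians):
On the way, in this order (a step that is already met when the one before it is completed fails the run):
1. the tool stands released in the drawer's well (horizontal distance between deburrer and well_mouth below 0.012 m and height (world z) of deburrer below 0.026 m and angle between deburrer's own z axis and vertical below 0.2 rad and contact force between the fingers and deburrer below 0.1 N), for 0.2 s.
2. the drawer is seated: the catch pin has dropped (value of joint catch_pin below 0.0025 m and value of joint kit_drawer below 0.045 m), for 0.2 s.
At the end, for the whole second after the job is handed in: The drawer is seated with the catch pin dropped (lifted less than 2.5 mm), and the tool stands at rest in the well: foot within 8 mm of the well's floor, within 12 mm of its axis, tilted less than 0.2 rad (all of step 2 and horizontal distance between deburrer and well_mouth below 0.012 m and height (world z) of deburrer below 0.026 m and angle between deburrer's own z axis and vertical below 0.2 rad and linear speed of deburrer below 0.02 m/s); the robot touches nothing.
It fails at once if the robot presses the drawer or cabinet with more than 30 N (contact force between any of the arm, the fingers and cabinet above 30 N).
It fails at once if a bystander is disturbed (moved more than 20 mm) (distance of any of shroud, cutters, glue from where it was at the start of the episode above 0.02 m).
It also fails if it takes over 61 s, if anything falls off the work surface, if the arm or the gripper's body presses on something with over 40 N, if the wrist force passes 120 N, or if a joint passes its speed limit or range.

ROBOT

A 6-joint arm with a two-finger parallel gripper is mounted at the origin on the work surface. World frame = base frame: x ahead of the robot, y to its left, z up, the work surface at z = 0. Lengths are in mm, angles in rad, forces in N, time in s.
With the tool pointing down it reaches from about 275 to 1000 mm from the base axis. Payload 8.4 kg.
Tool frame: the origin (TCP) lies midway between the tips of the shut fingers; the grasp point (between the pads) lies grip_depth behind it (grip_depth is the distance from the TCP to the grasp point, in mm); z points along the fingers, y is the line along which they close (so a half turn about z gives the same grasp; the last joint's range is limited). The gripper opens to 85 mm and grips with 20 to 120 N. Pads are 22 mm wide; open, the fingers measure 114 mm over their backs; the gripper's body (76 mm by 85 mm) begins 54 mm behind the grasp point. The pads swing forward as they close: fully open they stand 13 mm farther back than shut.
Start: joints at [1.222, 0.353, 1.633, -0, 1.155, -0.002], TCP at [212.43, 587.794, 231.281] pointing down, gripper open.
Joint ranges: [-2.63, 2.63], [-0.92, 2.1], [0.06, 2.66], [-1.3, 4.44], [0, 2.69], [-3.02, 3.02]. Speed limits (rad/s): [2.22, 2.22, 2.79, 3.14, 3.14, 3.14].

INTERFACE

Orientations are given as [roll, pitch, yaw] about the fixed x, y, z axes, in that order (R = Rz(yaw) Ry(pitch) Rx(roll)).
In Python, from rig import * gives the robot as it stands.
- The arm moves only by the shell command python3 -m creep 'ROWS' [FORCE]. ROWS is JSON, a list of rows, each an object of numbers: "x", "y", "z": the shift along the tool's x, y, z in mm; "rx", "ry", "rz": the turn, a rotation vector about the tool's x, y, z in rad; "hand": the finger opening in mm, from 0 to 85.4. A call has 1 to 20 rows; each row shifts and turns the commanded pose from where the row before left it, along the tool's axes as they then stand; what a row does not reach is not made up. A row lasts 1/8 s, in which the tool goes at most 62.5 mm and 10.7 degrees, less where a joint would pass 70% of its speed; a pose out of reach is approached as far as the arm can. A call with a gripper value outside its range is refused whole. The fingers move at their own pace and stop on an object; FORCE is the grip in N (left out, the last holds). Time passes only in rows, so rows that do not move let the fingers close. It gives the time, the measured TCP pose, the force, the opening and the grip force at its end, in the units of the state.
- sense(): the state, without advancing time (a new reading comes with each control period).
- grab_frame(name): name is "side" or "top" or "wrist"; returns the picture (480x640x3 uint8, red, green, blue); there is no depth.
- get_calibration(name): a dict with "K" (3x3 intrinsics, pixels), "k1" (the pictures are not rectified: a ray, as slopes to the right and down, at radius r is drawn at 1 + k1 r^2 times it, then the intrinsics apply), "R" (3x3) and "t" (3): a world point X has camera coordinates R X + t. Camera axes: x right, y down, z forward; pixel columns grow to the right and rows downward; lengths in mm; the calibration is good to about 2 mm. A picture is of the moment at which its call begins: read the wrist's pose just before it. get_calibration takes no time and is no camera call; for the wrist camera it gives the pose at the moment of the call.
- sign_off(): hands the job in; it is judged then, once.
The state is a dict: "clock": time; "qpos": joint angles; "qvel": joint speeds; "joint_efforts": joint torques, N m; "eef_pos": TCP position; "tcp_rot": TCP orientation; "contact_force": force on the tool from outside, world axes, zero at the start; "wrist_torque": the same for the moment, N m; "opening": opening from 0.0 (shut) to 1.0 (fully open); "grasp_force": force on a finger pad.
Only numpy, scipy, OpenCV 4.12 (cv2) and the standard library are available. Lean on these libraries where they do the work, as an engineer would, in place of code of your own. Each camera call takes 0.05 s, during which the arm holds its last target. There are 200 camera calls.

## Working session

There is one attempt and no reset: what is moved stays moved. The work goes in short steps, Python scripts to look and compute and a shell command to move; the robot and the scene stay as the last step left them, time stands still between calls to the robot, and variables do not carry over. Pictures are saved under pics/ and viewed, at most 13 in all, crops included, and the job is handed in when it is done.

```bash
mkdir -p pics; ls; python3 - <<'E'
from rig import *
import cv2,numpy as np
s=sense();print(s)
for n in ["side","top"]:
    f=grab_frame(n);cv2.imwrite(f"pics/{n}0.png",f[:,:,::-1])
    c=get_calibration(n);print(n,c)
print(get_calibration("wrist"))
E
```

```text
pics
{'clock': 0.0, 'qpos': array([ 1.22159197e+00,  3.53638033e-01,  1.63412179e+00, -7.20005242e-08,
        1.15519830e+00, -2.43897856e-03]), 'qvel': array([-0.00195316,  0.00027152,  0.00195227,  0.00050974,  0.00062632,
       -0.00047236]), 'joint_efforts': array([ 4.77775520e-04, -6.05244541e+01, -3.42063081e+01,  1.42502613e-04,
        9.58588847e-03,  3.98285181e-06]), 'eef_pos': array([212.27387942, 587.35041805, 230.57327718]), 'tcp_rot': array([-3.14022719e+00, -3.26451792e-06,  2.79482730e+00]), 'contact_force': array([-0.04710889, -0.02511183, -0.83005984]), 'wrist_torque': array([ 0.04802595,  0.01608283, -0.02787735]), 'grasp_force': 0.0, 'opening': 1.0003829800184296}
side {'K': array([[543.5732851 ,   0.        , 324.58464428],
       [  0.        , 543.5732851 , 241.19659638],
       [  0.        ,   0.        ,   1.        ]]), 'k1': -0.05308873423396956, 'R': array([[-0.99336322, -0.11447938,  0.01113502],
       [-0.09320379,  0.74444238, -0.66114945],
       [ 0.0673986 , -0.65779937, -0.75017159]]), 't': array([ 539.15243313,  132.87143093, 1167.02076148])}
top {'K': array([[456.07614308,   0.        , 310.62321941],
       [  0.        , 456.07614308, 243.69279248],
       [  0.        ,   0.        ,   1.        ]]), 'k1': -0.09153132456294058, 'R': array([[ 0.01273945, -0.99989696,  0.00661593],
       [-0.99671733, -0.01322742, -0.07987245],
       [ 0.07995173, -0.00557668, -0.99678314]]), 't': array([  28.91277973,  573.63843741, 1197.84690803])}
{'K': array([[330.85058885,   0.        , 322.26239657],
       [  0.        , 330.85058885, 244.62340627],
       [  0.        ,   0.        ,   1.        ]]), 'k1': -0.037775200297213284, 'R': array([[ 0.33901761,  0.94077814, -0.0018839 ],
       [ 0.9019662 , -0.32446083,  0.28492482],
       [ 0.26743979, -0.09829374, -0.95854802]]), 't': array([-625.17001607,  -38.81194229,  379.43435684])}
```

View pics/side0.png

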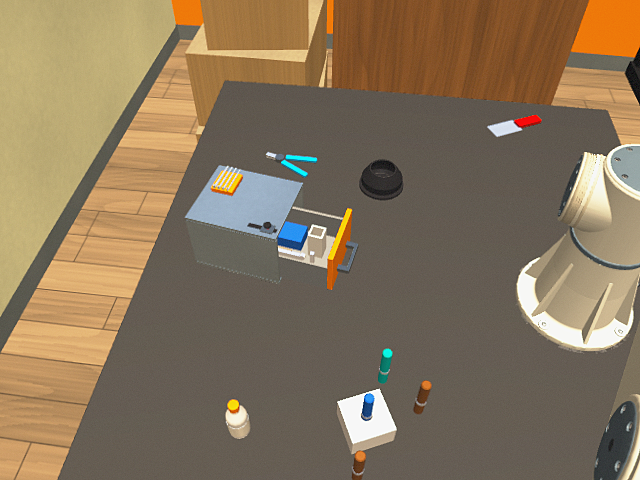

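View pics/top0.png

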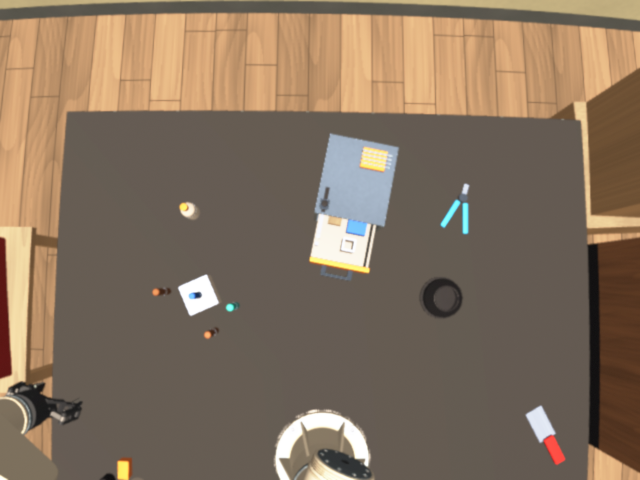

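Side view: the blue tool stands at (368,405) in the white stand. Look-alikes are teal at (385,365) and brown at (423,396) and (358,465). In the top view the blue tool is at (195,296), teal at (230,308), browns at (157,292) and (209,334), the well at (347,246) and the orange front from (311,262) to (369,269). I choose the blue one in the white stand.

```bash
cat > h.py <<'E'
from rig import *
import cv2,numpy as np
def ray(cal,u,v):
    K=cal["K"];p=np.array([(u-K[0,2])/K[0,0],(v-K[1,2])/K[1,1]])
    x=cv2.undistortPoints(np.array([[[u,v]]],float),K,np.array([cal["k1"],0,0,0]))[0,0]
    R,t=cal["R"],cal["t"];return -R.T@t,R.T@np.array([x[0],x[1],1])
def onz(cal,u,v,z):
    o,d=ray(cal,u,v);return o+d*(z-o[2])/d[2]
def tri(rays):
    A=0;b=0
    for o,d in rays:
        d=d/np.linalg.norm(d);P=np.eye(3)-np.outer(d,d);A=A+P;b=b+P@o
    return np.linalg.solve(A,b)
def proj(cal,X):
    c=cal["R"]@X+cal["t"];x=c[:2]/c[2];x=x*(1+cal["k1"]*(x@x));return cal["K"][:2,:2]@x+cal["K"][:2,2]
def blobs(img,lo,hi,box,amin=8):
    hsv=cv2.cvtColor(img,cv2.COLOR_RGB2HSV);m=cv2.inRange(hsv,np.array(lo),np.array(hi))
    k=np.zeros_like(m);x0,y0,x1,y1=box;k[y0:y1,x0:x1]=m[y0:y1,x0:x1]
    return [c for c in cv2.findContours(k,0,1)[0] if cv2.contourArea(c)>=amin],k
E
python3 - <<'E'
from h import *
np.set_printoptions(precision=1,suppress=True)
T=cv2.imread("pics/top0.png")[:,:,::-1].copy();S=cv2.imread("pics/side0.png")[:,:,::-1].copy()
ct,cs=get_calibration("top"),get_calibration("side")
# stand top
for im,c,box in[(T,ct,(170,265,225,325)),(S,cs,(325,380,405,460))]:
    B,_=blobs(im,(0,0,150),(180,70,255),box,100)
    for b in B: r=cv2.minAreaRect(b);print("stand",r,onz(c,*r[0],50),[onz(c,*p,50)[:2] for p in cv2.boxPoints(r)])
B,_=blobs(T,(100,120,60),(130,255,255),(170,265,225,325),4)
for b in B: print("blueT",b.reshape(-1,2).min(0),b.reshape(-1,2).max(0))
B,_=blobs(S,(100,120,60),(130,255,255),(325,380,405,460),4)
for b in B: print("blueS",b.reshape(-1,2).min(0),b.reshape(-1,2).max(0))
print("tool top", onz(cs,369,396.5,120))
print("teal",onz(ct,230,308,110),onz(cs,387,352,110))
print("brown",onz(ct,209,334,110),onz(cs,426,383,110),onz(ct,157,292,110),onz(cs,359,454,110))
# cabinet
print("cab top",[onz(ct,*p,150) for p in[(332,135),(398,147),(386,225),(317,211)]])
B,_=blobs(T,(10,150,150),(25,255,255),(300,250,380,280),4)
for b in B:
    r=cv2.minAreaRect(b);print("front",r,[onz(ct,*p,115) for p in cv2.boxPoints(r)])
print("well",onz(ct,347,246,84),onz(cs,318,232,84))
cv2.imwrite("pics/crop1.png",cv2.hconcat([cv2.resize(x,(400,400),interpolation=cv2.INTER_CUBIC) for x in (T[170:290,290:410,::-1],S[340:460,310:430,::-1])]))
E
```

```text
stand ((197.99139404296875, 294.6466064453125), (32.695308685302734, 32.82661437988281), 66.80140686035156) [433.9 328.4  50. ] [array([455.2, 386. ]), array([490.2, 307.2]), array([412.7, 271.4]), array([377.7, 349.7])]
stand ((366.7500305175781, 419.7500305175781), (54.391170501708984, 50.91266632080078), 71.56504821777344) [430.9 336.1  50. ] [array([490.8, 310.1]), array([407.1, 268.9]), array([373.4, 361.2]), array([452.8, 398. ])]
blueT [190 293] [199 297]
blueS [362 393] [373 416]
tool top [432.8 326.1 120. ]
teal [404.5 233.6 110. ] [406.  233.2 110. ]
brown [339.8 284.2 110. ] [337.4 285.5 110. ] [440.6 417.4 110. ] [441.8 419.2 110. ]
cab top [array([831.7, -12. , 150. ]), array([ 804.5, -174.8,  150. ]), array([ 610.7, -144.3,  150. ]), array([642.3,  22.7, 150. ])]
front ((338.8846130371094, 267.0769348144531), (59.03095626831055, 1.765045166015625), 11.309932708740234) [array([520.1,  38.4, 115. ]), array([524.4,  37.6, 115. ]), array([ 497.6, -105.6,  115. ]), array([ 493.3, -104.8,  115. ])]
well [563.6 -55.9  84. ] [565. -60.  84.]
```

View pics/crop1.png

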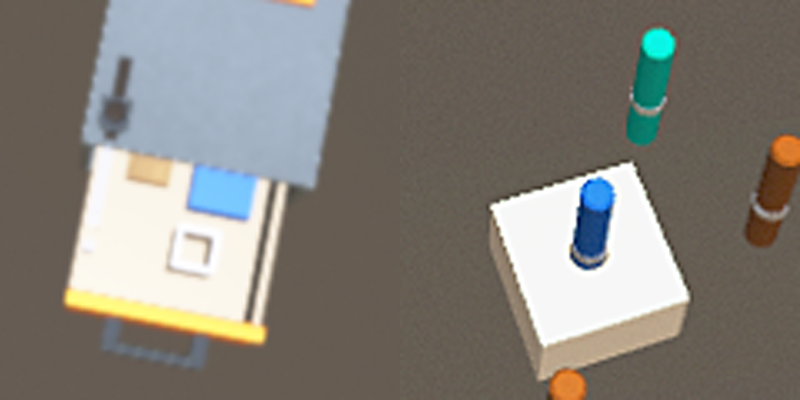

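The crop confirms the choice: the blue tool with its steel band stands in the white block, at crop (595,220). The drawer is open, with the well at crop (193,252). The catch is at (115,105), on the +y side.

```bash
cat >> h.py <<'E'
from scipy.spatial.transform import Rotation as Ro
def go(x,y,z,yaw,n):
    s=sense();R=Ro.from_euler("xyz",s["tcp_rot"]);d=R.inv().apply(np.array([x,y,z])-s["eef_pos"])
    rv=(R.inv()*Ro.from_euler("xyz",[np.pi,0,yaw])).as_rotvec()
    print("total",d.round(1),rv.round(3),"per row",(d/n).round(1),(rv/n).round(4))
E
python3 - <<'E'
from h import *
import rig
print([n for n in dir(rig) if n[0]!='_'],getattr(rig,'grip_depth',None))
go(433,327,200,2.957,12)
E
```

```text
['MotionError', 'get_calibration', 'grab_frame', 'grip_depth', 'sense', 'sign_off'] 18.700000000000003
total [-296.1 -169.8   30.8] [-0.001 -0.    -0.162] per row [-24.7 -14.2   2.6] [-0.0001 -0.     -0.0135]
```

```bash
python3 -m creep '[{"x":-24.7,"y":-14.2,"z":2.6,"hand":50},{"x":-24.7,"y":-14.2,"z":2.6},{"x":-24.7,"y":-14.2,"z":2.6},{"x":-24.7,"y":-14.2,"z":2.6},{"x":-24.7,"y":-14.2,"z":2.6},{"x":-24.7,"y":-14.2,"z":2.6},{"x":-24.7,"y":-14.2,"z":2.6},{"x":-24.7,"y":-14.2,"z":2.6},{"x":-24.7,"y":-14.2,"z":2.6},{"x":-24.7,"y":-14.2,"z":2.6},{"x":-24.7,"y":-14.2,"z":2.6},{"x":-24.7,"y":-14.2,"z":2.6},{"rz":-0.08},{"rz":-0.08},{}]' 30
python3 - <<'E'
from h import *
np.set_printoptions(precision=1,suppress=True)
s=sense();c=get_calibration("wrist");f=grab_frame("wrist");cv2.imwrite("pics/w1.png",f[:,:,::-1])
print(s["eef_pos"],s["tcp_rot"],s["opening"],"exp",proj(c,np.array([433,327,120.])))
E
```

```text
[212.3 587.4 230.6] [-3.1 -0.   2.8] 1.0028128014957884 exp [165.2 501.7]schema error: expected keys x, y, z, rx, ry, rz, hand
```

View pics/w1.png

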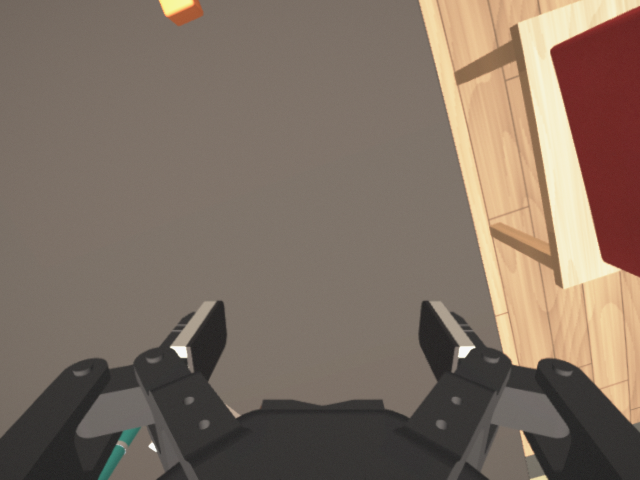

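The refused move left the arm at its start, so the picture shows bare table with no target. Every row needs all the keys.

```bash
python3 -m creep '[{"x":-37,"y":-21.2,"z":3.9,"rx":0,"ry":0,"rz":0,"hand":50},{"x":-37,"y":-21.2,"z":3.9,"rx":0,"ry":0,"rz":0,"hand":50},{"x":-37,"y":-21.2,"z":3.9,"rx":0,"ry":0,"rz":0,"hand":50},{"x":-37,"y":-21.2,"z":3.9,"rx":0,"ry":0,"rz":0,"hand":50},{"x":-37,"y":-21.2,"z":3.9,"rx":0,"ry":0,"rz":0,"hand":50},{"x":-37,"y":-21.2,"z":3.9,"rx":0,"ry":0,"rz":0,"hand":50},{"x":-37,"y":-21.2,"z":3.9,"rx":0,"ry":0,"rz":0,"hand":50},{"x":-37,"y":-21.2,"z":3.9,"rx":0,"ry":0,"rz":0,"hand":50},{"x":0,"y":0,"z":0,"rx":0,"ry":0,"rz":-0.08,"hand":50},{"x":0,"y":0,"z":0,"rx":0,"ry":0,"rz":-0.08,"hand":50},{"x":0,"y":0,"z":0,"rx":0,"ry":0,"rz":0,"hand":50}]' 30 && python3 - <<'E'
from h import *
np.set_printoptions(precision=1,suppress=True)
s=sense();c=get_calibration("wrist");f=grab_frame("wrist");cv2.imwrite("pics/w2.png",f[:,:,::-1])
print(s["eef_pos"],s["tcp_rot"],s["opening"],"exp",proj(c,np.array([433,327,120.])))
B,_=blobs(f,(100,120,60),(130,255,255),(0,0,640,480),30)
for b in B: print(b.reshape(-1,2).min(0),b.reshape(-1,2).max(0),cv2.minEnclosingCircle(b))
E
```

```text
clock: 1.52
eef_pos: [433.1, 327.5, 199.9]
tcp_rot: [-3.141, -0.0, 2.954]
contact_force: [0.0, -0.5, 0.1]
opening: 0.587
grasp_force: 0.0
[433.1 327.5 199.9] [-3.1 -0.   3. ] 0.5872920276078729 exp [320.5 251.5]
[  0 409] [ 47 457] ((25.5, 433.5), 31.851316452026367)
[315 223] [336 260] ((324.5, 241.5), 18.828269958496094)
```

View pics/w2.png

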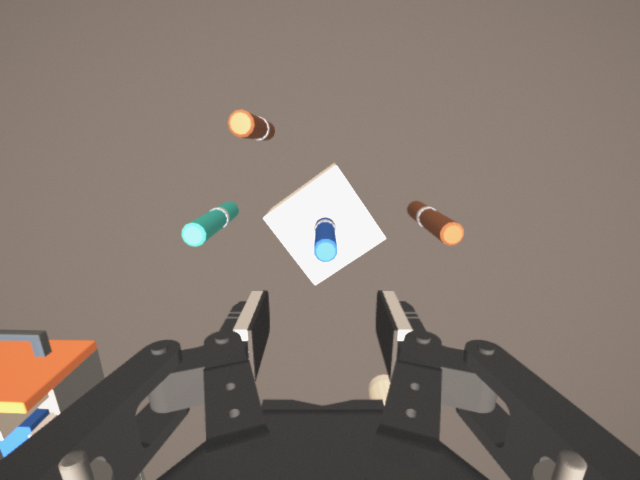

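The close view shows the blue top disc at (326,250), about 5 px right of where it was expected, in the white stand at (325,225). The brown and teal tools are well clear of the fingers.

```bash
python3 - <<'E'
from h import *
c=get_calibration("wrist");p=onz(c,326,250,120);print(p)
go(p[0],p[1],86,2.957,4)
E
```

```text
[432.57726533 331.17901089 120.        ]
total [  1.1   3.5 113.9] [-0.    -0.    -0.004] per row [ 0.3  0.9 28.5] [-0.0001 -0.0001 -0.001 ]
```

```bash
python3 -m creep '[{"x":1,"y":3,"z":20,"rx":0,"ry":0,"rz":0,"hand":50},{"x":0,"y":0,"z":25,"rx":0,"ry":0,"rz":0,"hand":50},{"x":0,"y":0,"z":25,"rx":0,"ry":0,"rz":0,"hand":50},{"x":0,"y":0,"z":24,"rx":0,"ry":0,"rz":0,"hand":50},{"x":0,"y":0,"z":20,"rx":0,"ry":0,"rz":0,"hand":50},{"x":0,"y":0,"z":0,"rx":0,"ry":0,"rz":0,"hand":5},{"x":0,"y":0,"z":0,"rx":0,"ry":0,"rz":0,"hand":5},{"x":0,"y":0,"z":0,"rx":0,"ry":0,"rz":0,"hand":5},{"x":0,"y":0,"z":0,"rx":0,"ry":0,"rz":0,"hand":5},{"x":0,"y":0,"z":0,"rx":0,"ry":0,"rz":0,"hand":5},{"x":0,"y":0,"z":0,"rx":0,"ry":0,"rz":0,"hand":5}]' 30
```

```text
clock: 2.95
eef_pos: [433.0, 331.0, 86.5]
tcp_rot: [3.141, 0.0, 2.955]
contact_force: [-0.9, -1.3, 3.8]
opening: 0.2
grasp_force: 31.0
```

```bash
python3 -m creep '[{"x":0,"y":0,"z":-15,"rx":0,"ry":0,"rz":0,"hand":5},{"x":0,"y":0,"z":-30,"rx":0,"ry":0,"rz":0,"hand":5},{"x":0,"y":0,"z":-35,"rx":0,"ry":0,"rz":0,"hand":5},{"x":0,"y":0,"z":-35,"rx":0,"ry":0,"rz":0,"hand":5},{"x":0,"y":0,"z":-25,"rx":0,"ry":0,"rz":0,"hand":5},{"x":0,"y":0,"z":0,"rx":0,"ry":0,"rz":0,"hand":5}]'
python3 - <<'E'
from h import *
go(560,-45,226,2.957,10)
E
```

```text
clock: 3.7
eef_pos: [433.7, 331.6, 228.7]
tcp_rot: [3.138, 0.003, 2.955]
contact_force: [-0.5, -0.6, -0.4]
opening: 0.197
grasp_force: 30.6
total [-194.  -346.6    2.1] [ 0.003  0.003 -0.002] per row [-19.4 -34.7   0.2] [ 0.0003  0.0003 -0.0002]
```

```bash
python3 -m creep '[{"x":-12,"y":-21,"z":0,"rx":0,"ry":0,"rz":0,"hand":5},{"x":-19,"y":-34,"z":0,"rx":0,"ry":0,"rz":0,"hand":5},{"x":-19,"y":-34,"z":0,"rx":0,"ry":0,"rz":0,"hand":5},{"x":-19,"y":-34,"z":0,"rx":0,"ry":0,"rz":0,"hand":5},{"x":-19,"y":-34,"z":0,"rx":0,"ry":0,"rz":0,"hand":5},{"x":-19,"y":-34,"z":0,"rx":0,"ry":0,"rz":0,"hand":5},{"x":-19,"y":-34,"z":0,"rx":0,"ry":0,"rz":0,"hand":5},{"x":-19,"y":-34,"z":0,"rx":0,"ry":0,"rz":0,"hand":5},{"x":-19,"y":-34,"z":0,"rx":0,"ry":0,"rz":0,"hand":5},{"x":-19,"y":-34,"z":0,"rx":0,"ry":0,"rz":0,"hand":5},{"x":-11,"y":-20,"z":0,"rx":0,"ry":0,"rz":0,"hand":5},{"x":0,"y":0,"z":0,"rx":0,"ry":0,"rz":0,"hand":5}]'
python3 - <<'E'
from h import *
np.set_printoptions(precision=1,suppress=True)
s=sense();c=get_calibration("wrist");f=grab_frame("wrist");cv2.imwrite("pics/w3.png",f[:,:,::-1])
print(s["eef_pos"],"exp well",proj(c,np.array([565,-59,84.])),"foot",proj(c,s["eef_pos"]-[0,0,77]))
E
```

```text
clock: 5.2
eef_pos: [558.5, -47.4, 225.0]
tcp_rot: [-3.141, -0.002, 2.953]
contact_force: [0.6, 0.5, -1.1]
opening: 0.198
grasp_force: 30.6
[558.5 -47.4 225. ] exp well [310. 240.] foot [321.1 253. ]
```

View pics/w3.png

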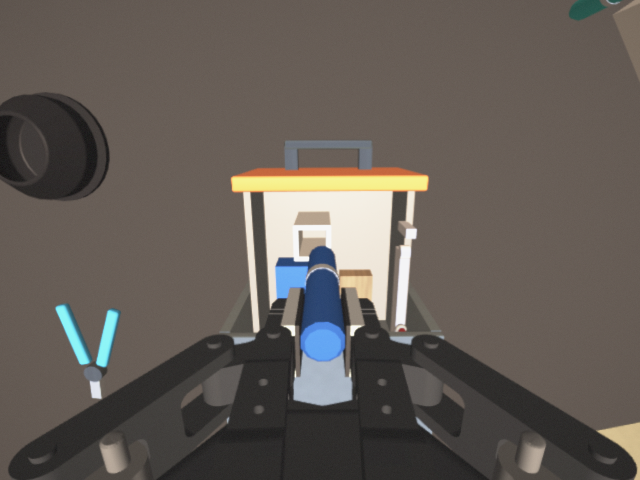

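The wrist view shows the held blue tool upright, foot near (321,253). The white well ring is about (294..331, 224..260), so centred near (312,242). The catch's red neck is visible at (402,328).

```bash
python3 - <<'E'
from h import *
np.set_printoptions(precision=1,suppress=True)
f=cv2.imread("pics/w3.png");c=get_calibration("wrist")
for r in (232,240,246): print(r,[int(f[r,x].min()) for x in range(286,340)])
for q in (298,): print("col",q,[int(f[y,q].min()) for y in range(205,275)])
cv2.imwrite("pics/c3.png",cv2.resize(f[195:285,270:350],None,fx=6,fy=6,interpolation=cv2.INTER_CUBIC))
E
```

```text
232 [223, 223, 224, 223, 223, 223, 232, 245, 247, 247, 247, 247, 183, 110, 101, 109, 153, 216, 223, 224, 223, 224, 224, 223, 223, 223, 223, 224, 224, 224, 224, 224, 224, 224, 224, 224, 223, 223, 223, 222, 241, 247, 247, 247, 247, 234, 225, 224, 223, 224, 224, 224, 224, 224]
240 [222, 223, 222, 222, 222, 221, 226, 243, 247, 247, 247, 247, 210, 118, 103, 107, 125, 141, 140, 141, 142, 143, 142, 141, 140, 143, 141, 140, 140, 141, 142, 142, 140, 142, 142, 142, 141, 141, 145, 176, 239, 247, 247, 247, 247, 233, 223, 223, 223, 222, 223, 223, 223, 222]
246 [221, 222, 221, 220, 221, 221, 223, 240, 247, 247, 247, 247, 230, 128, 113, 132, 141, 141, 143, 142, 142, 141, 143, 141, 141, 142, 141, 141, 141, 139, 135, 119, 100, 94, 83, 82, 81, 82, 83, 114, 199, 245, 247, 247, 247, 232, 222, 222, 221, 221, 221, 222, 222, 221]
col 298 [227, 228, 227, 227, 227, 226, 212, 178, 159, 151, 145, 142, 142, 142, 140, 142, 143, 142, 142, 157, 233, 247, 247, 247, 247, 221, 179, 183, 190, 192, 200, 200, 201, 207, 211, 210, 217, 222, 223, 224, 229, 230, 230, 234, 236, 239, 242, 242, 244, 244, 245, 246, 247, 247, 247, 247, 180, 67, 45, 45, 49, 78, 105, 110, 111, 110, 109, 111, 109, 111]
```

View pics/c3.png

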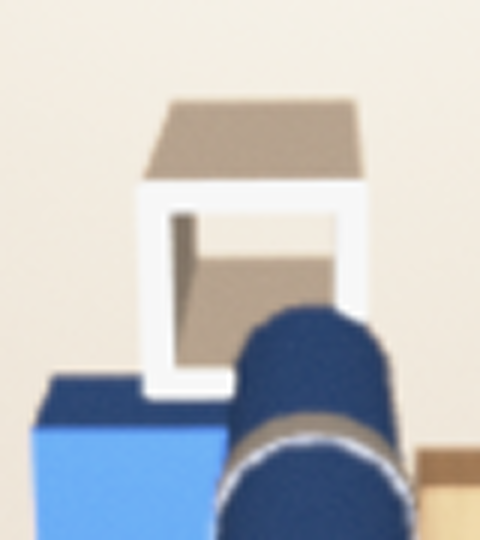

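The crop shows the ring's outer edges at columns 293–331 and rows 224.5–261, so its centre is (312,242.8). The tool foot is beyond it, at about (322,247).

```bash
python3 - <<'E'
from h import *
np.set_printoptions(precision=1,suppress=True)
c=get_calibration("wrist")
q=[onz(c,u,v,84) for u,v in [(292.7,224.5),(331,224.5),(293.5,261),(331.5,261)]];print(np.array(q))
w=sum(q)/4;d=q[0]-q[1];print(w,"widths",np.linalg.norm(d),np.linalg.norm(q[2]-q[0]),"yaw",np.arctan2(-d[0],-d[1]),np.arctan(-d[0]/d[1]))
go(w[0],w[1],96,2.957,1)
E
```

```text
[[548.  -70.2  84. ]
 [554.2 -37.   84. ]
 [581.3 -76.6  84. ]
 [587.8 -42.7  84. ]]
[567.8 -56.6  84. ] widths 33.70538084430463 33.98946929756626 yaw 0.1873800797402867 -0.18738007974028673
total [-11.6  -8.2 129. ] [ 0. -0. -0.] per row [-11.6  -8.2 129. ] [ 0. -0. -0.]
```

```bash
python3 -m creep '[{"x":-11,"y":-8,"z":0,"rx":0,"ry":0,"rz":0,"hand":5},{"x":0,"y":0,"z":20,"rx":0,"ry":0,"rz":0,"hand":5},{"x":0,"y":0,"z":20,"rx":0,"ry":0,"rz":0,"hand":5},{"x":0,"y":0,"z":15,"rx":0,"ry":0,"rz":0,"hand":5},{"x":0,"y":0,"z":0,"rx":0,"ry":0,"rz":0,"hand":5},{"x":0,"y":0,"z":0,"rx":0,"ry":0,"rz":0,"hand":5}]'
python3 - <<'E'
from h import *
s=sense();c=get_calibration("wrist");f=grab_frame("wrist");cv2.imwrite("pics/w4.png",cv2.resize(f[150:330,230:410,::-1],None,fx=3,fy=3))
print(s["eef_pos"],"exp well",proj(c,np.array([567.8,-56.6,84.])),"foot",proj(c,s["eef_pos"]-[0,0,76]))
E
```

```text
clock: 6.0
eef_pos: [568.7, -56.0, 171.6]
tcp_rot: [3.142, 0.001, 2.955]
contact_force: [-0.3, 0.8, 0.4]
opening: 0.203
grasp_force: 30.6
[568.72788213 -55.99524187 171.64286742] exp well [320.08334059 247.17735907] foot [321.07155759 253.17994982]
```

View pics/w4.png

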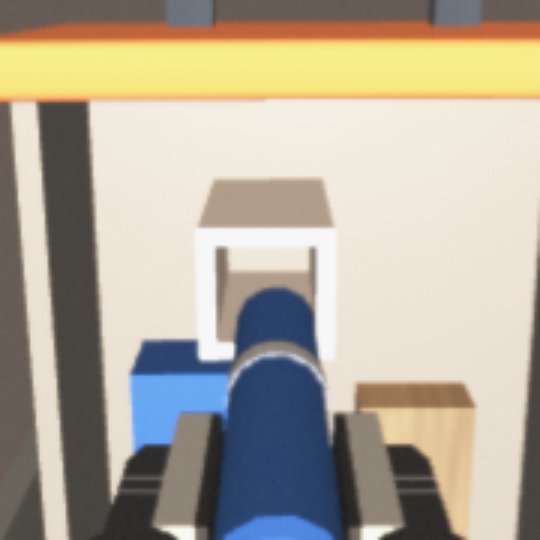

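The crop shows the foot about 4 px (roughly 3 mm) right of the well's centre column, at 322 against 318. It is aligned fore and aft.

```bash
python3 -m creep '[{"x":0,"y":-2.8,"z":0,"rx":0,"ry":0,"rz":0,"hand":5},{"x":0,"y":0,"z":8,"rx":0,"ry":0,"rz":0,"hand":5},{"x":0,"y":0,"z":8,"rx":0,"ry":0,"rz":0,"hand":5},{"x":0,"y":0,"z":8,"rx":0,"ry":0,"rz":0,"hand":5},{"x":0,"y":0,"z":0,"rx":0,"ry":0,"rz":0,"hand":5}]'
```

```text
clock: 6.68
eef_pos: [567.1, -58.7, 146.1]
tcp_rot: [-3.141, -0.002, 2.955]
contact_force: [0.9, 0.2, -0.6]
opening: 0.205
grasp_force: 30.6
```

```bash
python3 -m creep '[{"x":0,"y":0,"z":10,"rx":0,"ry":0,"rz":0,"hand":5},{"x":0,"y":0,"z":10,"rx":0,"ry":0,"rz":0,"hand":5},{"x":0,"y":0,"z":10,"rx":0,"ry":0,"rz":0,"hand":5},{"x":0,"y":0,"z":9,"rx":0,"ry":0,"rz":0,"hand":5},{"x":0,"y":0,"z":8,"rx":0,"ry":0,"rz":0,"hand":5},{"x":0,"y":0,"z":0,"rx":0,"ry":0,"rz":0,"hand":5}]'
```

```text
clock: 7.42
eef_pos: [567.3, -58.8, 99.3]
tcp_rot: [-3.141, -0.001, 2.955]
contact_force: [-0.2, 0.2, -0.5]
opening: 0.198
grasp_force: 30.6
```

Foot is about 4 mm above the floor with no contact, so I'll release, pause, and rise.

```bash
python3 -m creep '[{"x":0,"y":0,"z":0,"rx":0,"ry":0,"rz":0,"hand":40},{"x":0,"y":0,"z":0,"rx":0,"ry":0,"rz":0,"hand":40},{"x":0,"y":0,"z":0,"rx":0,"ry":0,"rz":0,"hand":40},{"x":0,"y":0,"z":0,"rx":0,"ry":0,"rz":0,"hand":40},{"x":0,"y":0,"z":0,"rx":0,"ry":0,"rz":0,"hand":40},{"x":0,"y":0,"z":-10,"rx":0,"ry":0,"rz":0,"hand":40},{"x":0,"y":0,"z":-20,"rx":0,"ry":0,"rz":0,"hand":40},{"x":0,"y":0,"z":-35,"rx":0,"ry":0,"rz":0,"hand":40},{"x":0,"y":0,"z":-35,"rx":0,"ry":0,"rz":0,"hand":40},{"x":0,"y":0,"z":-10,"rx":0,"ry":0,"rz":0,"hand":40},{"x":0,"y":0,"z":0,"rx":0,"ry":0,"rz":0,"hand":40}]'
python3 - <<'E'
from h import *
np.set_printoptions(precision=1,suppress=True)
s=sense();c=get_calibration("wrist");f=grab_frame("wrist");cv2.imwrite("pics/w5.png",f[:,:,::-1])
print(s["eef_pos"],"exp top of tool in well",proj(c,np.array([567.5,-57.5,128.])),proj(c,np.array([567.5,-57.5,84.])))
B,_=blobs(f,(98,120,50),(130,255,255),(230,150,410,400),30)
for b in B: print(b.reshape(-1,2).min(0),b.reshape(-1,2).max(0))
E
```

```text
clock: 8.8
eef_pos: [567.9, -58.8, 210.6]
tcp_rot: [3.141, 0.001, 2.955]
contact_force: [0.0, -0.7, -0.2]
opening: 0.465
grasp_force: 0.0
[567.9 -58.8 210.6] exp top of tool in well [322.9 249.4] [322.8 233.7]
[283 222] [333 314]
```

View pics/w5.png

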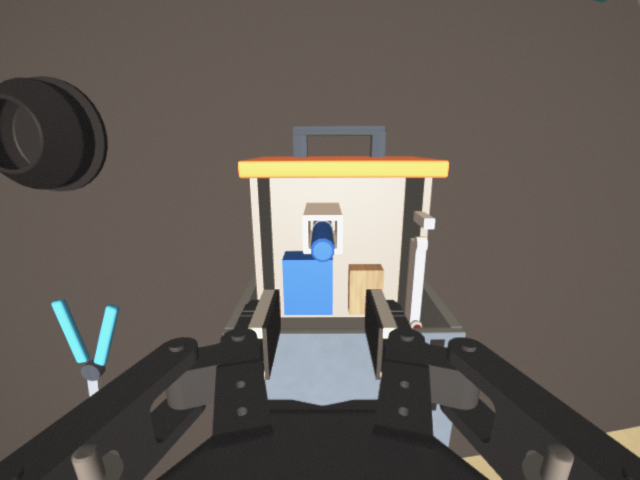

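The tool stands in the well, its top at (322,251) as expected. Nothing else has moved. Next I shut the fingers, go in front of the drawer face and lower.

```bash
python3 -m creep '[{"x":15,"y":5,"z":0,"rx":0,"ry":0,"rz":0,"hand":0},{"x":30,"y":0,"z":0,"rx":0,"ry":0,"rz":0,"hand":0},{"x":35,"y":0,"z":0,"rx":0,"ry":0,"rz":0,"hand":0},{"x":25,"y":0,"z":0,"rx":0,"ry":0,"rz":0,"hand":0},{"x":0,"y":0,"z":20,"rx":0,"ry":0,"rz":0,"hand":0},{"x":0,"y":0,"z":30,"rx":0,"ry":0,"rz":0,"hand":0},{"x":0,"y":0,"z":35,"rx":0,"ry":0,"rz":0,"hand":0},{"x":0,"y":0,"z":30,"rx":0,"ry":0,"rz":0,"hand":0},{"x":0,"y":0,"z":5,"rx":0,"ry":0,"rz":0,"hand":0},{"x":0,"y":0,"z":0,"rx":0,"ry":0,"rz":0,"hand":0}]' 20; python3 - <<'E'
from h import *
s=sense();ux=np.array([.9826,-.186]);print("gap TCP to face",(np.array([509.4,-31.3])-s["eef_pos"][:2])@ux, "lat",(s["eef_pos"][:2]-[509.4,-31.3])@[.186,.9826])
E
```

```text
clock: 10.1
eef_pos: [464.9, -34.2, 90.0]
tcp_rot: [-3.141, -0.001, 2.955]
contact_force: [-0.5, 0.1, -0.7]
opening: 0.004
grasp_force: 0.0
gap TCP to face 43.23042339686962 lat -11.154473706578782
```

```bash
python3 -m creep '[{"x":-8,"y":0,"z":0,"rx":0,"ry":0,"rz":0,"hand":0},{"x":-8,"y":0,"z":0,"rx":0,"ry":0,"rz":0,"hand":0},{"x":-6,"y":0,"z":0,"rx":0,"ry":0,"rz":0,"hand":0},{"x":-3,"y":0,"z":0,"rx":0,"ry":0,"rz":0,"hand":0},{"x":-2,"y":0,"z":0,"rx":0,"ry":0,"rz":0,"hand":0},{"x":-2,"y":0,"z":0,"rx":0,"ry":0,"rz":0,"hand":0},{"x":-2,"y":0,"z":0,"rx":0,"ry":0,"rz":0,"hand":0},{"x":-2,"y":0,"z":0,"rx":0,"ry":0,"rz":0,"hand":0},{"x":-2,"y":0,"z":0,"rx":0,"ry":0,"rz":0,"hand":0},{"x":-2,"y":0,"z":0,"rx":0,"ry":0,"rz":0,"hand":0}]'
```

```text
clock: 11.35
eef_pos: [501.5, -41.2, 90.0]
tcp_rot: [-3.142, -0.001, 2.955]
contact_force: [-2.7, 1.3, 1.3]
opening: 0.002
grasp_force: 1.5
```

```bash
python3 -m creep '[{"x":-2,"y":0,"z":0,"rx":0,"ry":0,"rz":0,"hand":0},{"x":-2,"y":0,"z":0,"rx":0,"ry":0,"rz":0,"hand":0},{"x":-2,"y":0,"z":0,"rx":0,"ry":0,"rz":0,"hand":0},{"x":-2,"y":0,"z":0,"rx":0,"ry":0,"rz":0,"hand":0},{"x":-2,"y":0,"z":0,"rx":0,"ry":0,"rz":0,"hand":0}]'
```

```text
clock: 11.98
eef_pos: [511.7, -43.1, 90.0]
tcp_rot: [3.142, -0.0, 2.955]
contact_force: [-1.8, 1.6, -0.5]
opening: 0.004
grasp_force: 1.5
```

Contact is made and the drawer slides at about 2–3 N.

```bash
python3 -m creep '[{"x":-3,"y":0,"z":0,"rx":0,"ry":0,"rz":0,"hand":0},{"x":-3,"y":0,"z":0,"rx":0,"ry":0,"rz":0,"hand":0},{"x":-3,"y":0,"z":0,"rx":0,"ry":0,"rz":0,"hand":0},{"x":-3,"y":0,"z":0,"rx":0,"ry":0,"rz":0,"hand":0},{"x":-3,"y":0,"z":0,"rx":0,"ry":0,"rz":0,"hand":0},{"x":-3,"y":0,"z":0,"rx":0,"ry":0,"rz":0,"hand":0},{"x":-3,"y":0,"z":0,"rx":0,"ry":0,"rz":0,"hand":0}]'
```

```text
clock: 12.85
eef_pos: [532.4, -47.0, 90.0]
tcp_rot: [3.142, -0.0, 2.955]
contact_force: [-2.6, 1.7, -2.3]
opening: 0.006
grasp_force: 1.7
```

```bash
python3 -m creep '[{"x":-2,"y":0,"z":0,"rx":0,"ry":0,"rz":0,"hand":0},{"x":-2,"y":0,"z":0,"rx":0,"ry":0,"rz":0,"hand":0},{"x":-2,"y":0,"z":0,"rx":0,"ry":0,"rz":0,"hand":0}]'
```

```text
clock: 13.22
eef_pos: [538.3, -48.2, 90.1]
tcp_rot: [-3.142, -0.0, 2.955]
contact_force: [-3.0, 0.6, -1.8]
opening: 0.004
grasp_force: 1.5
```

```bash
python3 -m creep '[{"x":-2,"y":0,"z":0,"rx":0,"ry":0,"rz":0,"hand":0},{"x":-2,"y":0,"z":0,"rx":0,"ry":0,"rz":0,"hand":0},{"x":-2,"y":0,"z":0,"rx":0,"ry":0,"rz":0,"hand":0}]'
```

```text
clock: 13.6
eef_pos: [544.2, -49.3, 90.1]
tcp_rot: [3.142, 0.0, 2.955]
contact_force: [-2.2, 3.1, -2.4]
opening: 0.002
grasp_force: 1.5
```

```bash
python3 -m creep '[{"x":-2,"y":0,"z":0,"rx":0,"ry":0,"rz":0,"hand":0},{"x":-2,"y":0,"z":0,"rx":0,"ry":0,"rz":0,"hand":0}]' | grep -E 'eef|contact'
```

```text
eef_pos: [548.2, -50.0, 90.1]
contact_force: [-2.2, 3.1, -1.7]
```

```bash
python3 -m creep '[{"x":-2,"y":0,"z":0,"rx":0,"ry":0,"rz":0,"hand":0},{"x":-2,"y":0,"z":0,"rx":0,"ry":0,"rz":0,"hand":0}]' | grep -E 'eef|contact'
```

```text
eef_pos: [552.1, -50.8, 90.1]
contact_force: [-2.2, 3.1, -2.2]
```

```bash
python3 -m creep '[{"x":-2,"y":0,"z":0,"rx":0,"ry":0,"rz":0,"hand":0},{"x":-2,"y":0,"z":0,"rx":0,"ry":0,"rz":0,"hand":0}]' | grep -E 'eef|contact'
```

```text
eef_pos: [556.0, -51.5, 90.1]
contact_force: [-2.2, 2.2, -1.5]
```

```bash
python3 -m creep '[{"x":-2,"y":0,"z":0,"rx":0,"ry":0,"rz":0,"hand":0},{"x":-2,"y":0,"z":0,"rx":0,"ry":0,"rz":0,"hand":0}]' | grep -E 'eef|contact'
```

```text
eef_pos: [559.9, -52.3, 90.1]
contact_force: [-4.0, 2.1, 0.5]
```

```bash
python3 -m creep '[{"x":-2,"y":0,"z":0,"rx":0,"ry":0,"rz":0,"hand":0},{"x":-2,"y":0,"z":0,"rx":0,"ry":0,"rz":0,"hand":0}]' | grep -E 'eef|contact'
```

```text
eef_pos: [562.3, -52.7, 90.1]
contact_force: [-8.5, 4.4, 5.5]
```

```bash
python3 -m creep '[{"x":-2,"y":0,"z":0,"rx":0,"ry":0,"rz":0,"hand":0},{"x":-2,"y":0,"z":0,"rx":0,"ry":0,"rz":0,"hand":0}]' | grep -E 'eef|contact'
```

```text
eef_pos: [567.6, -53.7, 90.1]
contact_force: [-2.1, 1.5, -1.1]
```

The resistance rose to about 9 N and then fell away. I'll check the catch button and the drawer face.

```bash
python3 - <<'E'
from h import *
f=grab_frame("side");w=grab_frame("wrist")
a=cv2.imread("pics/side0.png")[205:285,235:365];b=f[205:285,235:365,::-1]
cv2.imwrite("pics/s2.png",cv2.vconcat([cv2.resize(np.ascontiguousarray(x),(480,295),interpolation=cv2.INTER_CUBIC) for x in (a,b)]));cv2.imwrite("pics/w6.png",w[:,:,::-1])
E
```

```text
(no output)
```

View pics/s2.png

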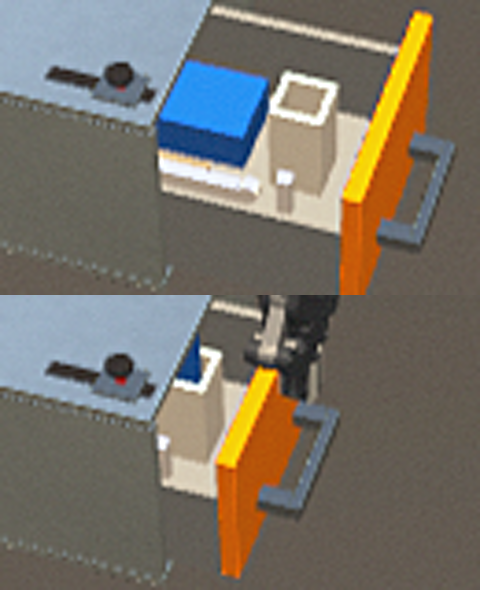

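The lower crop shows the red neck clearly, at crop (122,380), and the face still about 45 mm out. The pin is up on the hump and the drawer is not home yet, so I continue gently.

```bash
python3 -m creep '[{"x":-1.5,"y":0,"z":0,"rx":0,"ry":0,"rz":0,"hand":0},{"x":-1.5,"y":0,"z":0,"rx":0,"ry":0,"rz":0,"hand":0}]' | grep -E 'eef|contact'
```

```text
eef_pos: [571.4, -54.6, 90.4]
contact_force: [0.2, -0.2, 0.3]
```

```bash
python3 - <<'E'
from h import *
c=get_calibration("side");f=grab_frame("side")
def rep(f):
    h=cv2.cvtColor(f,cv2.COLOR_RGB2HSV)[205:285,235:365];o=cv2.inRange(h,(8,150,120),(25,255,255));x=np.where(o)[1]
    hh=cv2.cvtColor(f,cv2.COLOR_RGB2HSV)[215:240,255:280];rd=cv2.inRange(hh,(0,110,70),(7,255,255))|cv2.inRange(hh,(172,110,70),(180,255,255))
    return "orange cols",x.min()+235,x.max()+235,"red",int((rd>0).sum())
cur=f;print("now",rep(cur));print("start",rep(cv2.imread("pics/side0.png")[:,:,::-1].copy()))
E
```

```text
now ('orange cols', np.int64(288), np.int64(311), 'red', 0)
start ('orange cols', np.int64(327), np.int64(351), 'red', 2)
```

The force dropped to zero, the drawer jumped on and the red is gone. I'll retract and take the last look.

```bash
python3 -m creep '[{"x":5,"y":0,"z":0,"rx":0,"ry":0,"rz":0,"hand":0},{"x":15,"y":0,"z":0,"rx":0,"ry":0,"rz":0,"hand":0},{"x":25,"y":0,"z":0,"rx":0,"ry":0,"rz":0,"hand":0},{"x":25,"y":0,"z":0,"rx":0,"ry":0,"rz":0,"hand":0},{"x":15,"y":0,"z":-15,"rx":0,"ry":0,"rz":0,"hand":0},{"x":10,"y":0,"z":-30,"rx":0,"ry":0,"rz":0,"hand":0},{"x":0,"y":0,"z":-30,"rx":0,"ry":0,"rz":0,"hand":0},{"x":0,"y":0,"z":0,"rx":0,"ry":0,"rz":0,"hand":0},{"x":0,"y":0,"z":0,"rx":0,"ry":0,"rz":0,"hand":0}]' | grep -E 'clock|eef|contact'
python3 - <<'E'
from h import *
a=grab_frame("side")[190:290,235:365,::-1];t=grab_frame("top")[190:290,290:420,::-1]
cv2.imwrite("pics/f.png",cv2.hconcat([cv2.resize(np.ascontiguousarray(x),(400,308),interpolation=cv2.INTER_CUBIC) for x in (a,t)]))
E
```

```text
clock: 16.62
eef_pos: [476.3, -36.5, 164.5]
contact_force: [0.9, -0.1, -0.5]
```

View pics/f.png

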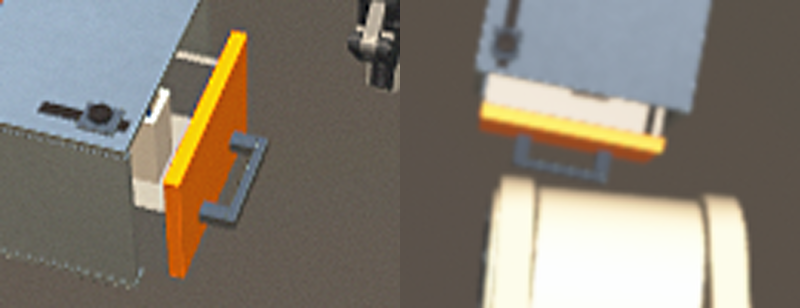

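The button now sits right down with no red neck, at (98,112). The drawer is seated with its face about 35–40 mm out, and the robot is clear of everything.

```bash
python3 -c "from rig import *;print(sign_off())"
```

```text
the job is handed in; nothing more can be done
None
```

I put the blue deburring tool upright in the drawer's well and pushed the drawer in until the catch dropped. Force readings peaked at about 11 N, though I only read them at the end of each short push. The job is handed in at about 17 s with the arm clear. The hand-in gave no verdict, and I saw only the tool's edge under the cabinet roof after the push, so its final upright stance is not fully checked.

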